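# Set the speed selector and start the machine

## Robot

A 7-joint arm with a two-finger parallel gripper is mounted at the origin on a cart in front of the work surface, level with it; the furniture and walls round the work are solid. World frame = base frame: x ahead of the robot, y to its left, z up, the work surface at z = 0. Lengths are in m, angles in rad, forces in N, time in s.
With the tool pointing down it reaches from about 0.375 to 0.925 m from the base axis. Payload 3.1 kg.
Tool frame: the origin (TCP) lies midway between the tips of the shut fingers; the grasp point (between the pads) lies 19 mm behind it; x points along the fingers, z is the direction in which the jaws open and shut, and the axes are right-handed (so a half turn about x gives the same grasp; the last joint's range is limited). The gripper opens to 85 mm and grips with 20 to 120 N. Pads are 22 mm wide; open, the fingers measure 114 mm over their backs; the gripper's body (76 mm by 85 mm) begins 54 mm behind the grasp point. The pads swing forward as they close: fully open they stand 13 mm farther back than shut.
Start: joints at [-1.209, 0.383, 0.044, 1.598, -0.018, 1.161, -0.05], TCP at [0.288, 0.583, 0.231] pointing down, gripper open.
Joint ranges: [-2.61, 2.61], [-0.41, 2.15], [-1.48, 1.57], [0, 2.5], [-1.57, 4.71], [0.05, 1.97], [-2.85, 2.85]. Speed limits (rad/s): [2.79, 2.79, 3.14, 3.14, 3.14, 3.14, 3.14].

## Interface

Orientations are given as a rotation vector (axis times angle).
In Python, from station import * gives the robot as it stands.
- The arm moves only by the tool send_rows, never from a script. Its arguments are lists of equal length, an entry for each row: "offset": the shift along the tool's x, y, z in m, a list of three; "twist": the turn about the tool's x in rad; "grip": the opening, from 0 (shut) to 1 (fully open). In form: {"offset": [[tx, ty, tz], ...], "twist": [twist, ...], "grip": [grip, ...]}. A call has 1 to 10 rows; each row is the pose to reach, as a shift and turn from the pose measured when the call began, along the tool's axes at that moment; what a row does not reach only later rows make up. A row lasts 1/8 s, in which the tool goes at most 62.5 mm and 10.7 degrees, less where a joint would pass 70% of its speed; a pose out of reach is approached as far as the arm can. A call with a gripper value outside its range is refused whole. The fingers move at their own pace and stop on an object; "squeeze" is the grip in N (left out, the last holds). Time passes only in rows, so rows that repeat a pose let the fingers close. It gives the time, the measured TCP pose, the force and the opening at its end, in the units of the state.
- sense(): the state, without advancing time (a new reading comes with each control period).
- grab_frame(name): name is "scene" or "top" or "wrist"; returns a dict with "pixels" (400x640x3 uint8, red, green, blue), "intrinsics" (3x3 intrinsics, pixels), "R" (3x3) and "t" (3): a world point X has camera coordinates R X + t. Camera axes: x right, y down, z forward; pixel columns grow to the right and rows downward; lengths in m; the calibration is good to about 2 mm. A picture is of the moment at which its call begins. There is no depth.
- close_job(): hands the job in, once; it reports no verdict.
The state is a dict: "time": time; "q": joint angles; "qvel": joint speeds; "effort": joint torques, N m; "ee_pos": TCP position; "tool_rot": TCP orientation; "contact_force": force on the tool from outside, world axes, zero at the start; "wrist_torque": the same for the moment, N m; "width": finger opening in m.
Only numpy, scipy, OpenCV 4.12 (cv2) and the standard library are available. Lean on these libraries where they do the work, as an engineer would, in place of code of your own. Each camera call takes 0.05 s, during which the arm holds its last target.

## Task

On the grey control box, push the red lever of the speed selector round clockwise with a fingertip, click by click, from wherever it stands to the five-dot mark, without letting it go past that mark; only then press the green start button fully in and let it spring back. Nothing is gripped: do not pinch the lever, do not lift, tip or shove the box along the bench (it only stands on rubber feet), and leave the glue bottle, pliers and chisel beside it as they are.

Things in the scene. Friction and masses are not known exactly. Their poses are not given: they have to be found in the camera images.
- control_box: Grey machine control box standing loose on the bench on rubber feet, 220 (its x) x 190 (its y) x 60 mm high, about 2.6 kg. Origin at the centre of its underside, z up; its +x points away from the operator, +y to the operator's left. On its flat top, 60 mm up, are the selector, a scale of white dots and a green button.
- selector_axis (a point): Point on the selector's vertical axis, on the box's top face; 15 mm in +x of the box's centre. A round black hub (radius 20 mm at the foot, 16 mm above) stands here, 32 mm high over the top face.
- selector (a joint): Selector angle (rad), clockwise from above; 0 at the one-dot mark. Six clicks 0.524 (30 degrees) apart, one to six dots: 0, 0.524, 1.047, 1.571, 2.094 (five dots), 2.618; stops just beyond the ends. Starts in click one, two or three. About 5 N near the lever's end pushes it out of a click; 15 to 20 degrees on it snaps forward into the next click by itself and stays there.
- lever_end (a point): Point 55 mm from the selector's axis near the outer end of the lever, on its centre line, half-way up. The single-sided red lever reaches from the hub to 58 mm from the axis, is 14 mm wide and stands from 9 to 31 mm above the box's top face, with a white line along its top. At joint 0 it points 75 degrees left (counter-clockwise) of the box's +x, at five dots 45 degrees right of it.
- lever_left: Counter-clockwise (left, seen from the hub outward) half of the red lever, 7 mm thick: the side to push for turning clockwise. Origin on the selector's axis, 1 mm above the box's top; x along the lever outward, z up.
- lever_right: Clockwise (right, seen from the hub outward) half of the red lever, 7 mm thick; same origin and axes as the left half.
- five_dots (a point): Centre of the printed five-dot mark (dots as on dice, in a ring round the selector), on the box's top face, 78 mm from the selector's axis. The lever must end pointing at it.
- start_top (a point): Centre of the top of the green start button (radius 14 mm, in a low round steel housing), on the near right of the box's top, 70 mm in -x and 45 mm in -y of the box's centre; pressed straight down.
- start (a joint): Travel of the start button (m): 0 out, 0.006 fully in; a spring returns it; fully in takes 5 N.
- glue_bottle: Yellow glue bottle with red tip, 38 mm across, 123 mm high, standing left of the box near its front. Origin at the centre of its foot.
- small_pliers: Small red-handled pliers, 69 x 132 x 13 mm, lying left of the box. Origin at the centre of its underside.
- chisel: Chisel with wooden handle, 213 mm long, 29 mm thick, lying right of the box. Origin at the centre of its underside.

How it is judged:
By the outcome, as a careful person would: the job done as asked, in the order asked, and still so for the second after the job is handed in, with the robot touching nothing.
It also fails if it takes over 64 s, if anything falls off the work surface, if the arm or the gripper's body presses on something with over 40 N, if the wrist force passes 120 N, or if a joint passes its speed limit or range.

## Working session

There is one attempt and no reset: what is moved stays moved. The work goes in short steps, Python scripts to look and compute and a tool call to move; the robot and the scene stay as the last step left them, time stands still between calls to the robot, and variables do not carry over. Pictures are saved under pics/ and viewed, and the job is handed in when it is done.

Besides the shell and the picture viewer there is one more tool, called after "Call:" in YAML: its name, and indented under it one key for each argument. send_rows: Moves the arm, as the interface text tells. Its arguments: {"type":"object","properties":{"offset":{"type":"array","items":{"type":"array","items":{"type":"number"}}},"twist":{"type":"array","items":{"type":"number"}},"grip":{"type":"array","items":{"type":"number"}},"squeeze":{"type":"number"}},"required":["offset","twist","grip"]}

```bash
mkdir -p pics; ls
python3 - <<'E'
from station import *
import cv2
s=sense(); print(s)
for n in ["scene","top","wrist"]:
    f=grab_frame(n); cv2.imwrite(f"pics/{n}0.png",f["pixels"][:,:,::-1]); print(n,f["intrinsics"],f["R"],f["t"])
E
```

```text
pics
{'time': 0.0, 'q': array([-1.20875882,  0.38382272,  0.04385192,  1.59962219, -0.01792354,
        1.16118498, -0.04990675]), 'qvel': array([ 9.13444272e-05,  7.57159234e-04,  2.54427217e-04,  5.43445956e-04,
       -6.60416000e-04, -1.96823359e-05,  9.85525780e-04]), 'effort': array([ 8.60087275e-04, -4.33458996e+01,  1.02484602e+00, -2.49511260e+01,
        1.05754970e-02,  1.12769436e-02,  6.63220433e-06]), 'ee_pos': array([0.28805527, 0.58161422, 0.22987303]), 'tool_rot': array([-0.86571221,  1.39453428,  0.86325217]), 'contact_force': array([-0.42074537, -0.3275513 , -0.01418929]), 'wrist_torque': array([ 0.01901456, -0.00265716,  0.03382321]), 'width': 0.08546078240742028}
scene [[387.18082523   0.         318.46703672]
 [  0.         387.18082523 197.38789281]
 [  0.           0.           1.        ]] [[ 0.74779065 -0.66391097  0.00560105]
 [-0.37601746 -0.43044681 -0.82056469]
 [ 0.54719285  0.61150451 -0.57152622]] [-0.35789362  0.27662508  0.55939434]
top [[440.69166082   0.         319.41715983]
 [  0.         440.69166082 197.82067262]
 [  0.           0.           1.        ]] [[-0.02892702 -0.99919108 -0.02793572]
 [-0.98698756  0.03297379 -0.15737946]
 [ 0.1581733   0.02301969 -0.987143  ]] [0.0716382  0.51843626 0.8605018 ]
wrist [[328.55299592   0.         325.38630951]
 [  0.         328.55299592 199.98089389]
 [  0.           0.           1.        ]] [[ 0.44428285  0.89588377 -0.0022423 ]
 [ 0.85532871 -0.42342375  0.29853832]
 [ 0.26650619 -0.13455336 -0.95439502]] [-0.64925695 -0.03798825  0.38064823]
```

View pics/scene0.png

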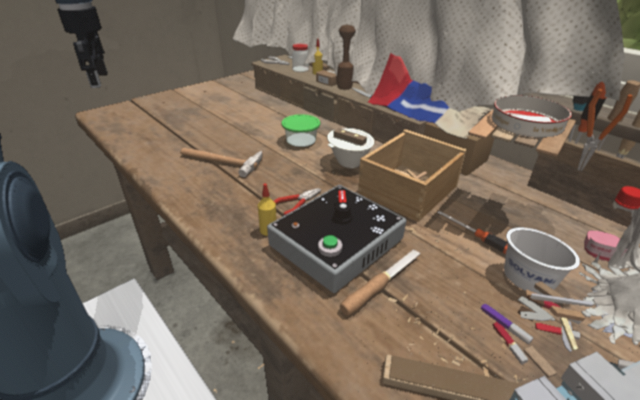

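View pics/top0.png

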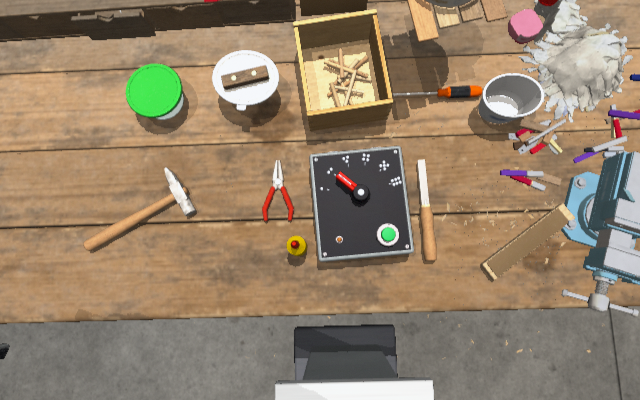

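View pics/wrist0.png

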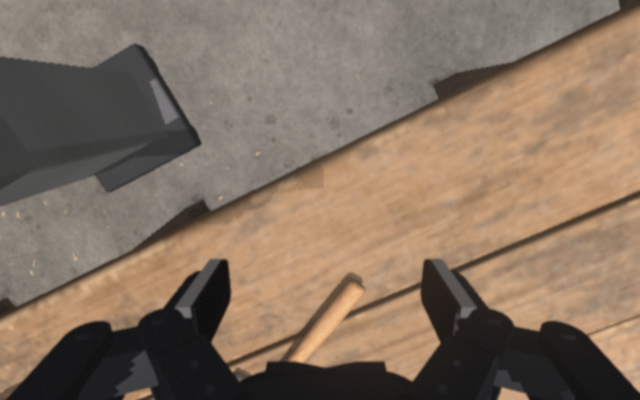

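Run:
```python
import cv2
a=cv2.imread("pics/top0.png")[140:270,290:450]; cv2.imwrite("pics/topz.png",cv2.resize(a,None,fx=5,fy=4.5,interpolation=2)[:600,:800])
a=cv2.imread("pics/scene0.png")[170:300,255:415]; cv2.imwrite("pics/scz.png",cv2.resize(a,None,fx=5,fy=4.5,interpolation=2)[:600,:800])
```

```text
(no output)
```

View pics/topz.png

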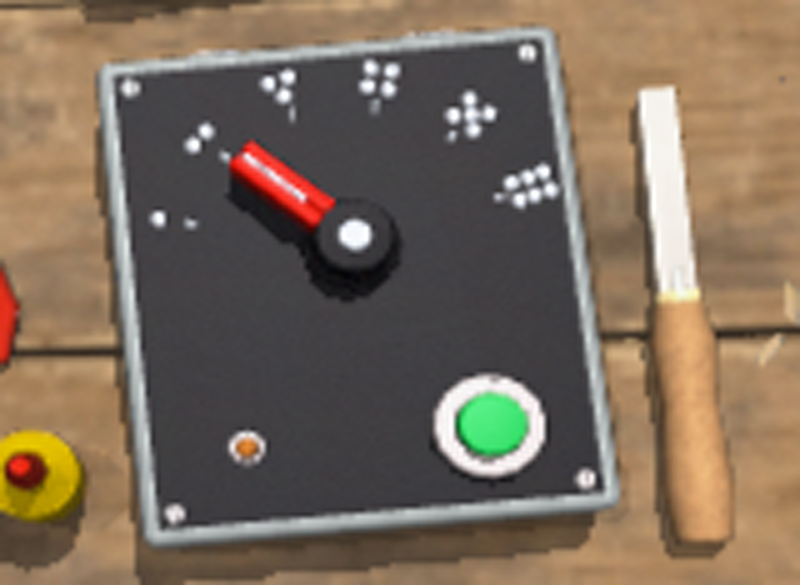

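View pics/scz.png

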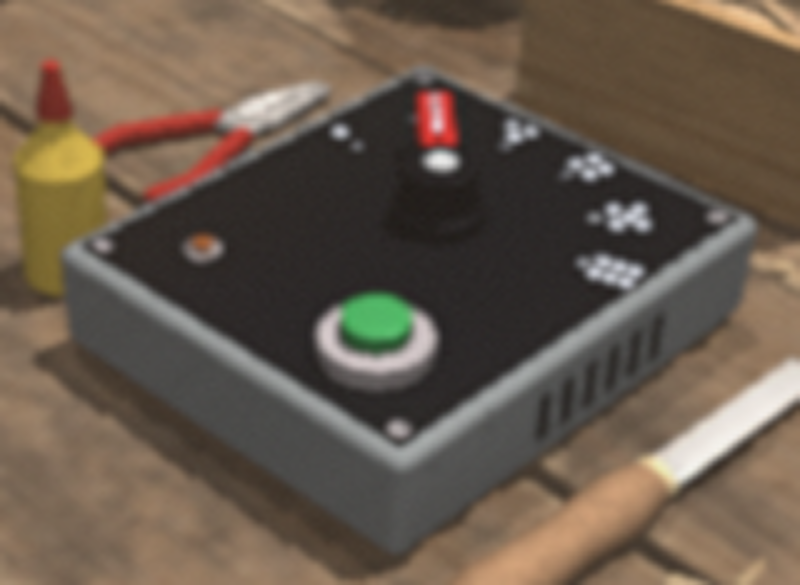

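```bash
cat > h.py <<'E'
import numpy as np, cv2
from station import *
def proj(f,X):
    X=np.atleast_2d(X); c=X@np.array(f["R"]).T+f["t"]; p=c@np.array(f["intrinsics"]).T
    return p[:,:2]/p[:,2:]
def ray(f,uv):
    R=np.array(f["R"]); d=R.T@np.linalg.solve(f["intrinsics"],[*uv,1]); return -R.T@f["t"],d/np.linalg.norm(d)
def tri(fs,uvs):
    A=np.zeros((3,3));b=np.zeros(3)
    for f,u in zip(fs,uvs):
        c,d=ray(f,u);P=np.eye(3)-np.outer(d,d);A+=P;b+=P@c
    return np.linalg.solve(A,b)
def w(B,p):
    x,y,z,a=B; p=np.atleast_2d(p); c,s=np.cos(a),np.sin(a)
    return np.stack([x+c*p[:,0]-s*p[:,1],y+s*p[:,0]+c*p[:,1],z+p[:,2]],1)
E
python3 - <<'E'
from h import *
from scipy.optimize import least_squares
T=grab_frame("top");S=grab_frame("scene")
cv=lambda L,o:np.array(L,float)/[5,4.5]+o-0.4
t=cv([(103,67),(548,32),(614,497),(155,540),(491,424),(354,234)],[290,140]); s=cv([(425,68),(752,222),(400,465),(68,250),(377,312),(441,161)],[255,170])
P=np.array([(.11,.095,0),(.11,-.095,0),(-.11,-.095,0),(-.11,.095,0)])
def r(B): return np.r_[(proj(T,w(B,P))-t[:4]).ravel(),(proj(S,w(B,P))-s[:4]).ravel()]
o=least_squares(r,[.6,-.1,.06,.05]); print(o.x,o.fun.round(1))
B=o.x
for i in range(6): print(tri([T,S],[t[i],s[i]]).round(4))
for q in [(.015,0,.032),(-.07,-.045,.0)]: print(w(B,[q]),proj(T,w(B,[q])),proj(S,w(B,[q])))
print(t[4:],s[4:])
E
```

```text
[ 0.50840348 -0.0254524   0.05465284  0.06390561] [-2.4 -1.4  0.9 -2.6  1.3  1.7 -3.   1.2 -0.1 -0.6  2.7  0.6  0.9  1.9
 -2.   0.7]
[0.6081 0.0716 0.057 ]
[ 0.618  -0.1107  0.0579]
[ 0.4072 -0.1241  0.0554]
[0.3943 0.0566 0.059 ]
[ 0.4396 -0.0749  0.0825]
[ 0.5216 -0.025   0.0917]
[[ 0.52337286 -0.02449447  0.08665284]] [[359.80229387 191.35756842]] [[343.35833793 206.93614449]]
[[ 0.44142016 -0.07483089  0.05465284]] [[385.98209779 233.94230827]] [[330.33124792 249.80482955]]
[[387.8        233.82222222]
 [360.4        191.6       ]] [[330.         238.93333333]
 [342.8        205.37777778]]
```

```bash
cat >> h.py <<'E'
from scipy.spatial.transform import Rotation as Ro
AX=np.array([.522,-.0248]); YAW=.063
def plan(p,yawz=None):
    """world target, desired heading of tool z (mod 90deg option by caller)"""
    s=sense(); R=Ro.from_rotvec(s["tool_rot"]).as_matrix()
    off=R.T@(np.array(p)-s["ee_pos"])
    tw=None
    if yawz is not None:
        zy=np.arctan2(R[1,2],R[0,2]); d=yawz-zy
        d=-(d) # tool x down
        tw=(d+np.pi)%(2*np.pi)-np.pi
    return off.round(4),tw
def face(phi_deg,r=.047,gap=0.,half=.0145):
    """TCP xy with the clockwise face of finger at lever left side; phi box-frame angle left of +x"""
    a=np.radians(phi_deg)+YAW; u=np.array([np.cos(a),np.sin(a)]); n=np.array([-u[1],u[0]])
    return AX+r*u+n*(.007+half+gap), a
E
python3 - <<'E'
from h import *
s=sense();R=Ro.from_rotvec(s["tool_rot"]).as_matrix();print(R.round(3),s["q"].round(3), np.degrees(np.arctan2(R[1,2],R[0,2])))
p,a=face(45,gap=.02); print(p,np.degrees(a)); 
for k in (90,-90): print(plan([*p,.2],a+np.radians(k)), plan([*p,.2],a+np.radians(k+90)))
E
```

```text
[[-0.001 -0.896  0.444]
 [-0.001  0.444  0.896]
 [-1.    -0.    -0.001]] [-1.209  0.383  0.044  1.599 -0.018  1.161 -0.05 ] 63.65862467177853
[0.52194151 0.03789965] 48.60963410932418
(array([ 0.0311, -0.4509, -0.3839]), np.float64(-1.3081418923785146)) (array([ 0.0311, -0.4509, -0.3839]), np.float64(-2.878938219173411))
(array([ 0.0311, -0.4509, -0.3839]), np.float64(1.833450761211278)) (array([ 0.0311, -0.4509, -0.3839]), np.float64(0.2626544344163815))
```

Call:
send_rows:
  offset:
    - [0.0, -0.045, -0.038]
    - [0.0, -0.1, -0.085]
    - [0.01, -0.145, -0.123]
    - [0.015, -0.19, -0.16]
    - [0.02, -0.235, -0.2]
    - [0.025, -0.28, -0.24]
    - [0.03, -0.325, -0.277]
    - [0.03, -0.37, -0.315]
    - [0.03, -0.415, -0.353]
    - [0.03, -0.451, -0.384]
  twist: [0.05, 0.1, 0.15, 0.2, 0.26, 0.26, 0.26, 0.26, 0.26, 0.26]
  grip: [0, 0, 0, 0, 0, 0, 0, 0, 0, 0]
  squeeze: 40

```text
time: 1.5
ee_pos: [0.5227, 0.0351, 0.2014]
tool_rot: [-0.664, 1.467, 0.662]
contact_force: [0.8, 0.6, 0.3]
width: 0.0002
```

Run:
```python
from h import *
f=grab_frame("wrist"); cv2.imwrite("pics/w1.png",f["pixels"][:,:,::-1])
s=sense();R=Ro.from_rotvec(s["tool_rot"]).as_matrix();print(s["time"],s["ee_pos"],s["width"],s["contact_force"],np.degrees(np.arctan2(R[1,2],R[0,2])),R[:,0],s["q"].round(2))
p,a=face(45,gap=.02,half=.011); print(p, plan([*p,.12],a))
print(proj(f,[s["ee_pos"]]))
S=grab_frame("scene");a=S["pixels"][100:300,215:455,::-1];cv2.imwrite("pics/s1.png",cv2.resize(a,None,fx=3,fy=3,interpolation=2))
```

```text
1.55 [0.52493195 0.02708483 0.20194134] -7.055414647720115e-05 [ 2.03301604 -4.66319524  0.95915549] 48.14316633910457 [ 0.00349194 -0.00656483 -0.99997235] [-0.55  0.18  0.46  1.95 -0.09  1.03  0.79]
[0.52456728 0.0355855 ] (array([0.0819, 0.0065, 0.0063]), np.float64(-0.00814139844476891))
[[315.2184487 276.8036662]]
```

View pics/w1.png

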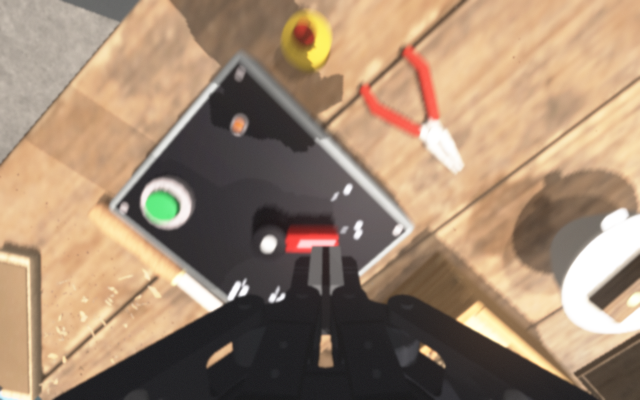

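View pics/s1.png

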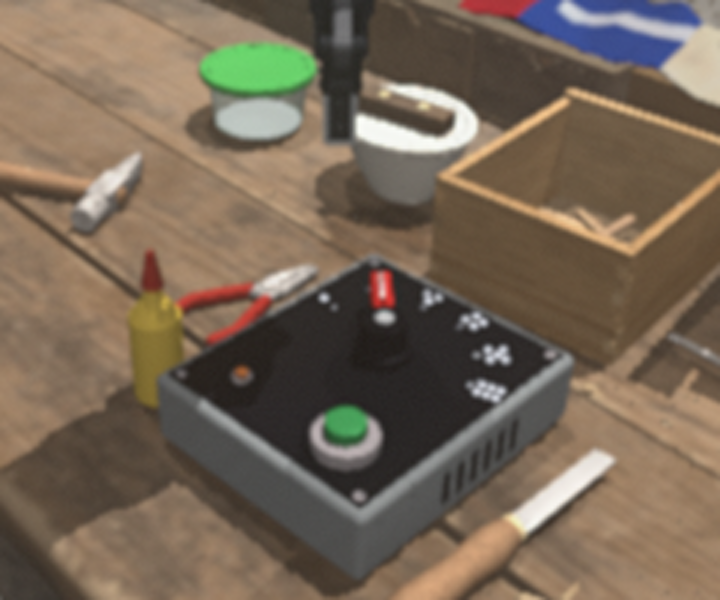

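Call:
send_rows:
  offset:
    - [0.03, 0.006, 0.006]
    - [0.06, 0.006, 0.006]
    - [0.08, 0.006, 0.006]
    - [0.08, 0.006, 0.006]
  twist: [0, 0, 0, 0]
  grip: [0, 0, 0, 0]

```text
time: 2.1
ee_pos: [0.5215, 0.0387, 0.12]
tool_rot: [-0.66, 1.474, 0.654]
contact_force: [-0.4, -0.3, 0.3]
width: -0.0002
```

```bash
cat > look.py <<'E'
import sys
from h import *
k=sys.argv[1]
f=grab_frame("wrist"); s=sense();R=Ro.from_rotvec(s["tool_rot"]).as_matrix();print(s["time"],s["ee_pos"].round(4),s["contact_force"].round(2),"zhead",np.degrees(np.arctan2(R[1,2],R[0,2])).round(2))
print("tcp px",proj(f,[s["ee_pos"]]).round(1),"hubtop",proj(f,[[*AX,.0915]]).round(1),"btn",proj(f,[[.4397,-.075,.0825]]).round(1))
cv2.imwrite(f"pics/w{k}.png",f["pixels"][:,:,::-1])
if len(sys.argv)>2:
  S=grab_frame("scene");a=S["pixels"][130:290,235:435,::-1];b=cv2.resize(a,None,fx=4,fy=3.7,interpolation=2);cv2.imwrite(f"pics/s{k}.png",b[:600,:800])
E
python3 look.py 2 s
```

```text
2.15 [0.5228 0.0387 0.1213] [-0.68 -0.68 -0.2 ] zhead 48.15
tcp px [[326.3 266.7]] hubtop [[247.8 303.6]] btn [[ 97.1 255.2]]
```

View pics/w2.png

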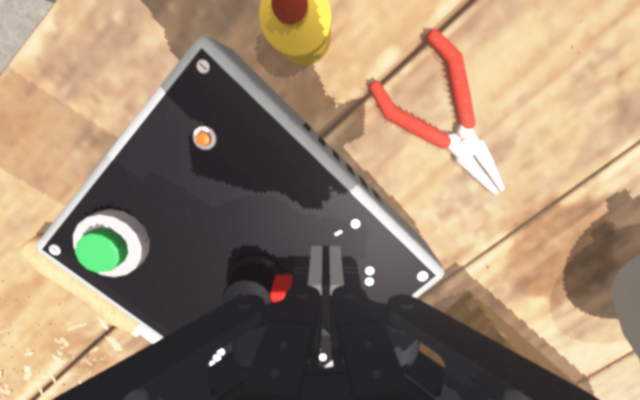

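View pics/s2.png

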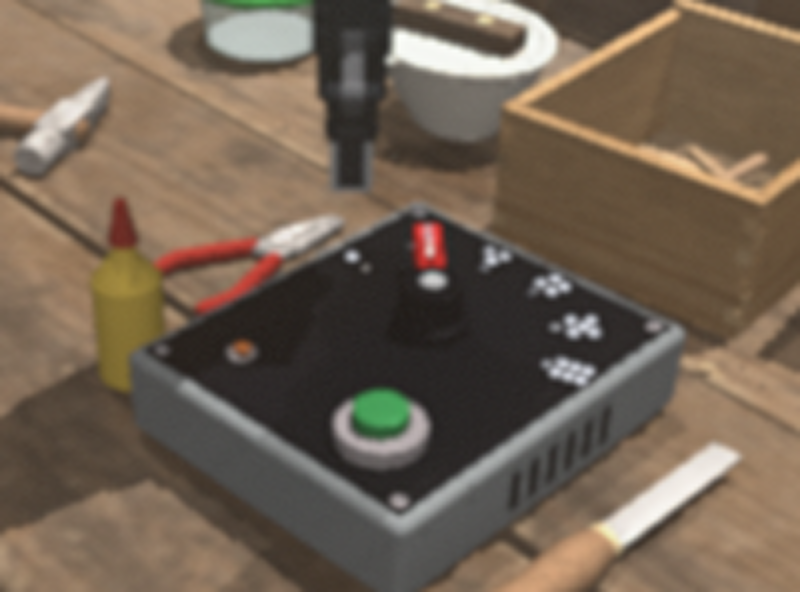

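```bash
cat > arc.py <<'E'
import sys
from h import *
# args: r z then phi:gap(mm) ...
r,z=float(sys.argv[1]),float(sys.argv[2])
O=[];T=[]
for t in sys.argv[3:]:
    ph,g=map(float,t.split(":")); p,a=face(ph,r=r,gap=g/1000,half=.011)
    o,tw=plan([*p,z],a); O.append([round(float(v),3) for v in o]);T.append(round(float(tw),3))
print(O);print(T)
E
python3 arc.py .047 .077 45:20
```

```text
[[0.045, -0.003, -0.002]]
[-0.008]
```

Call:
send_rows:
  offset:
    - [0.015, -0.003, -0.002]
    - [0.03, -0.003, -0.002]
    - [0.045, -0.003, -0.002]
    - [0.045, -0.003, -0.002]
  twist: [-0.008, -0.008, -0.008, -0.008]
  grip: [0, 0, 0, 0]

```text
time: 2.7
ee_pos: [0.523, 0.0348, 0.0752]
tool_rot: [-0.666, 1.471, 0.66]
contact_force: [0.1, -0.2, -0.0]
width: 0.0
```

```bash
python3 look.py 3 s; python3 arc.py .047 .077 45:12 45:5 45:0 40:0 36:0 32:0 28:0 25:0 22:0 22:0
```

```text
2.75 [0.5238 0.0348 0.0761] [0.75 0.5  0.79] zhead 48.6
tcp px [[325.7 265.5]] hubtop [[228.9 352.9]] btn [[ 36.  289.4]]
[[-0.0, -0.008, 0.001], [-0.0, -0.015, 0.001], [-0.0, -0.02, 0.001], [-0.0, -0.024, 0.002], [-0.0, -0.027, 0.003], [-0.0, -0.031, 0.003], [-0.0, -0.034, 0.004], [-0.0, -0.037, 0.004], [-0.0, -0.039, 0.004], [-0.0, -0.039, 0.004]]
[-0.0, -0.0, -0.0, 0.087, 0.157, 0.227, 0.297, 0.349, 0.401, 0.401]
```

View pics/w3.png

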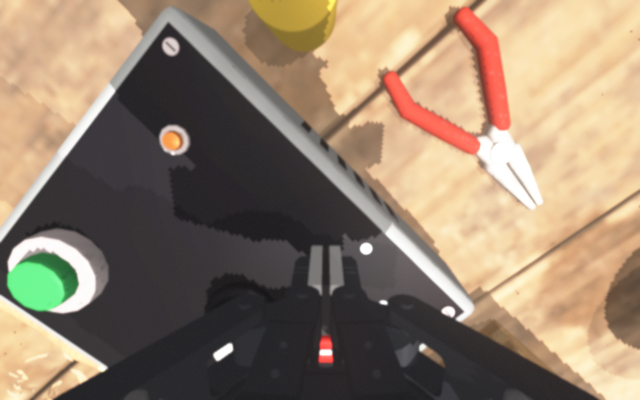

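View pics/s3.png

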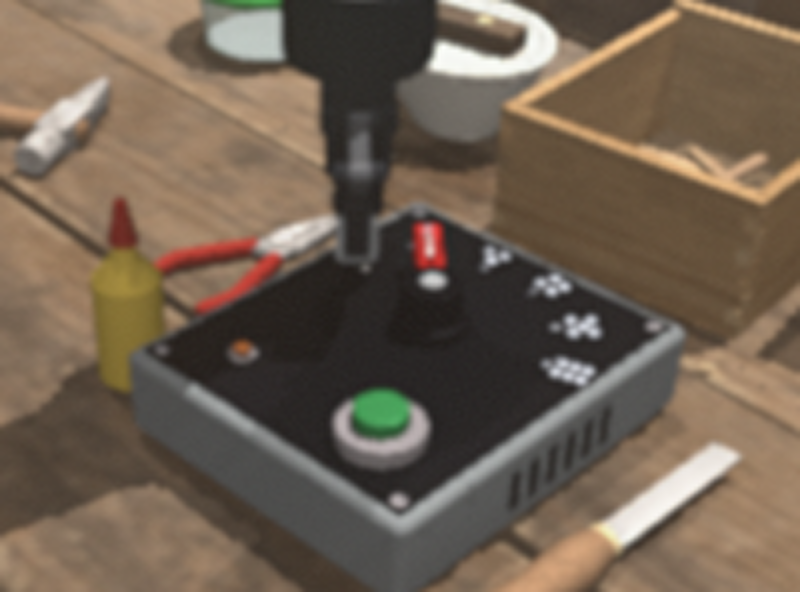

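Call:
send_rows:
  offset:
    - [0, -0.008, 0.001]
    - [0, -0.015, 0.001]
    - [0, -0.02, 0.001]
    - [0, -0.024, 0.002]
    - [0, -0.027, 0.003]
    - [0, -0.031, 0.003]
    - [0, -0.034, 0.004]
    - [0, -0.037, 0.004]
    - [0, -0.039, 0.004]
    - [0, -0.039, 0.004]
  twist: [0, 0, 0, 0.087, 0.157, 0.227, 0.297, 0.349, 0.401, 0.401]
  grip: [0, 0, 0, 0, 0, 0, 0, 0, 0, 0]

```text
time: 4.05
ee_pos: [0.5569, 0.0117, 0.0771]
tool_rot: [-0.355, 1.541, 0.347]
contact_force: [-0.3, -0.2, -0.7]
width: 0.0005
```

```bash
python3 look.py 4 s; python3 arc.py .047 .077 22:0
```

```text
4.1 [0.5567 0.0118 0.077 ] [-0.24 -0.81 -0.52] zhead 25.66
tcp px [[325.1 263.3]] hubtop [[222.8 313.6]] btn [[ 36.8 318.7]]
[[-0.0, -0.0, -0.0]]
[0.001]
```

View pics/s4.png

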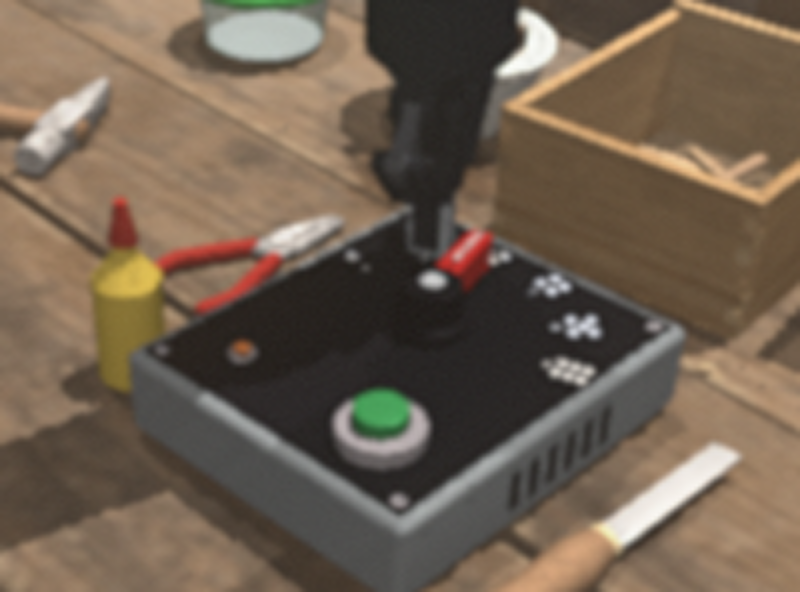

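View pics/w4.png

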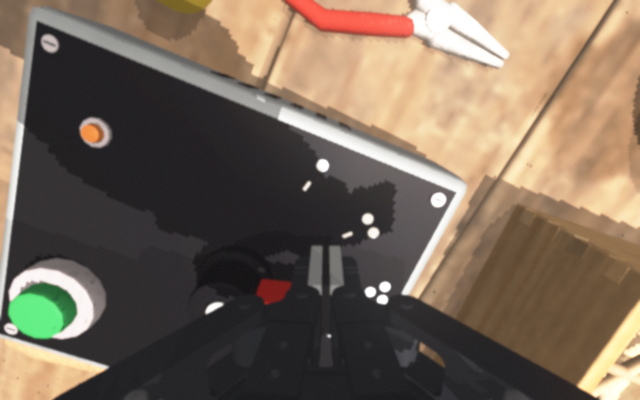

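```bash
python3 arc.py .047 .077 19:0 15:0 11:0 7:0 3:0 -1:0 -4:0 -6:0 -8:0 -8:0
```

```text
[[0.0, -0.003, 0.001], [0.0, -0.006, 0.002], [0.0, -0.009, 0.003], [0.0, -0.013, 0.003], [0.0, -0.017, 0.003], [0.0, -0.02, 0.003], [0.0, -0.023, 0.003], [0.0, -0.024, 0.003], [0.0, -0.026, 0.003], [0.0, -0.026, 0.003]]
[0.053, 0.123, 0.193, 0.263, 0.333, 0.402, 0.455, 0.49, 0.524, 0.524]
```

Call:
send_rows:
  offset:
    - [0, -0.003, 0.001]
    - [0, -0.006, 0.002]
    - [0, -0.009, 0.003]
    - [0, -0.013, 0.003]
    - [0, -0.017, 0.003]
    - [0, -0.02, 0.003]
    - [0, -0.023, 0.003]
    - [0, -0.024, 0.003]
    - [0, -0.026, 0.003]
    - [0, -0.026, 0.003]
  twist: [0.053, 0.123, 0.193, 0.263, 0.333, 0.402, 0.455, 0.49, 0.524, 0.524]
  grip: [0, 0, 0, 0, 0, 0, 0, 0, 0, 0]

```text
time: 5.4
ee_pos: [0.5706, -0.0106, 0.0772]
tool_rot: [0.056, 1.568, -0.064]
contact_force: [0.1, 0.1, 0.2]
width: 0.0002
```

```bash
python3 look.py 5 s;python3 arc.py .047 .077 -11:0 -15:0 -19:0 -23:0 -27:0 -31:0 -34:0 -36:0 -37:0 -37:0
```

```text
5.45 [ 0.5705 -0.0105  0.0771] [-0.45 -0.12 -0.36] zhead -4.37
tcp px [[326.2 263.4]] hubtop [[223.8 313.7]] btn [[ 93.2 392.1]]
[[0.0, -0.003, 0.001], [0.0, -0.006, 0.002], [0.0, -0.009, 0.002], [0.0, -0.013, 0.003], [0.0, -0.017, 0.003], [0.0, -0.02, 0.003], [0.0, -0.023, 0.003], [0.0, -0.024, 0.003], [0.0, -0.025, 0.003], [0.0, -0.025, 0.003]]
[0.053, 0.123, 0.193, 0.262, 0.332, 0.402, 0.454, 0.489, 0.507, 0.507]
```

View pics/s5.png

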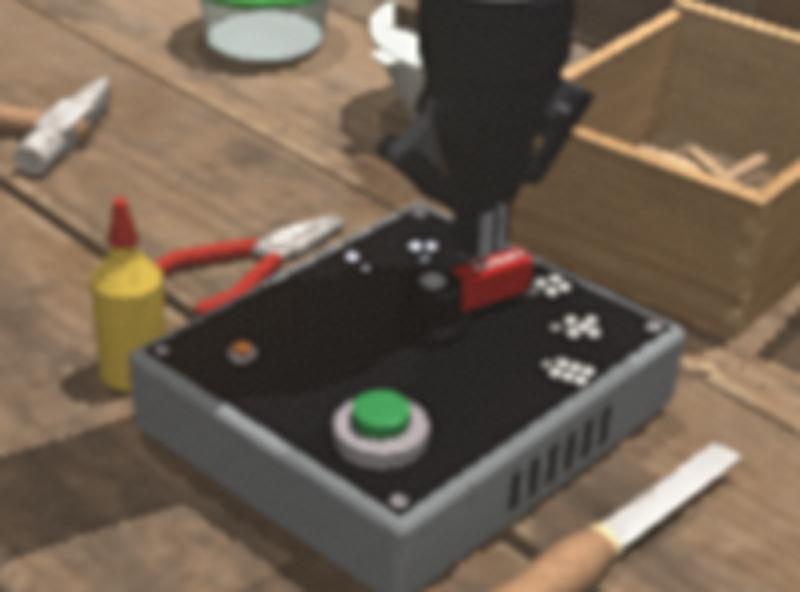

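View pics/w5.png

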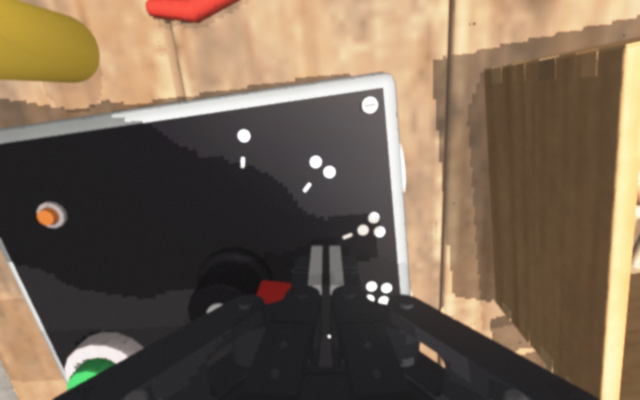

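Call:
send_rows:
  offset:
    - [0, -0.003, 0.001]
    - [0, -0.006, 0.002]
    - [0, -0.009, 0.002]
    - [0, -0.013, 0.003]
    - [0, -0.017, 0.003]
    - [0, -0.02, 0.003]
    - [0, -0.022, 0.003]
    - [0, -0.024, 0.003]
    - [0, -0.025, 0.003]
    - [0, -0.025, 0.003]
  twist: [0.053, 0.123, 0.193, 0.262, 0.332, 0.402, 0.44, 0.48, 0.5, 0.5]
  grip: [0, 0, 0, 0, 0, 0, 0, 0, 0, 0]

```text
time: 6.75
ee_pos: [0.5711, -0.0362, 0.0771]
tool_rot: [0.448, 1.521, -0.456]
contact_force: [-0.6, 1.0, -0.3]
width: 0.0001
```

```bash
python3 look.py 6 s;python3 arc.py .047 .077 -37:15;python3 arc.py .047 .15 -37:15
```

```text
6.8 [ 0.5713 -0.0359  0.0772] [ 0.23 -0.1  -0.5 ] zhead -33.03
tcp px [[327.  262.6]] hubtop [[224.2 312.1]] btn [[169.6 433. ]]
[[0.0, 0.015, -0.0]]
[0.007]
[[-0.073, 0.015, 0.0]]
[0.007]
```

View pics/s6.png

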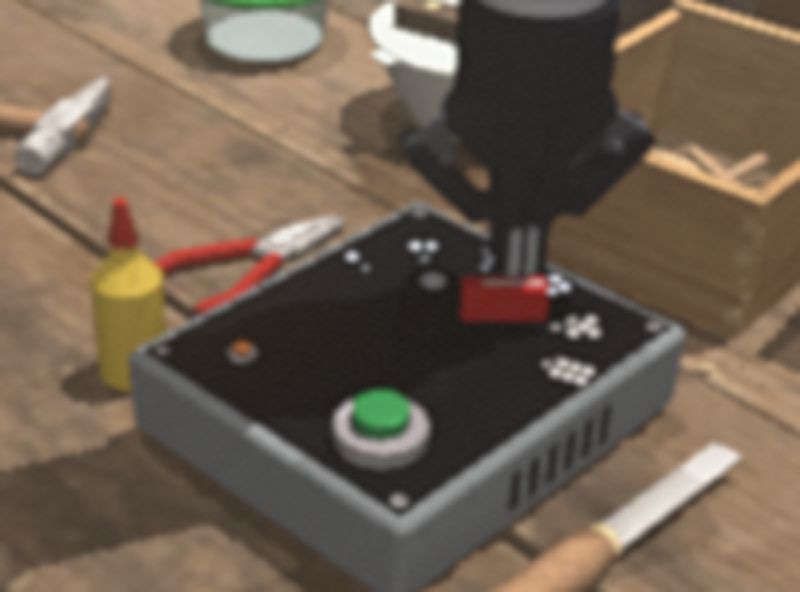

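View pics/w6.png

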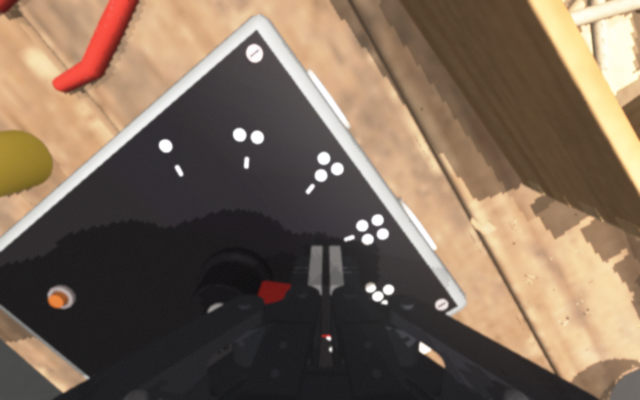

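Call:
send_rows:
  offset:
    - [0, 0.008, 0]
    - [0, 0.015, 0]
    - [-0.03, 0.015, 0]
    - [-0.07, 0.015, 0]
    - [-0.11, 0.02, -0.03]
    - [-0.11, 0.03, -0.07]
    - [-0.11, 0.03, -0.1]
    - [-0.11, 0.03, -0.1]
  twist: [0, 0, 0, 0, 0, 0, 0, 0]
  grip: [0, 0, 0, 0, 0, 0, 0, 0]

```text
time: 7.85
ee_pos: [0.502, 0.0471, 0.1864]
tool_rot: [0.446, 1.524, -0.45]
contact_force: [0.8, 0.2, -0.9]
width: -0.0002
```

```bash
python3 look.py 7 s
python3 - <<'E'
from h import *
f=grab_frame("top");cv2.imwrite("pics/t7.png",cv2.resize(f["pixels"][140:270,290:450,::-1],None,fx=5,fy=4.5,interpolation=2))
E
```

```text
7.9 [0.5035 0.0458 0.1868] [ 0.88 -0.43 -0.04] zhead -32.85
tcp px [[331.  264.1]] hubtop [[395.3 261.3]] btn [[341.2 341.9]]
```

View pics/s7.png

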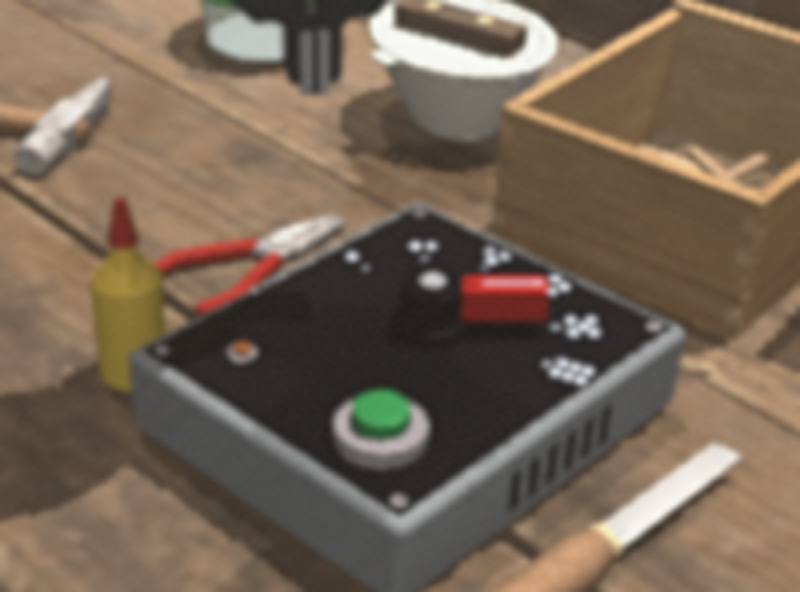

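View pics/t7.png

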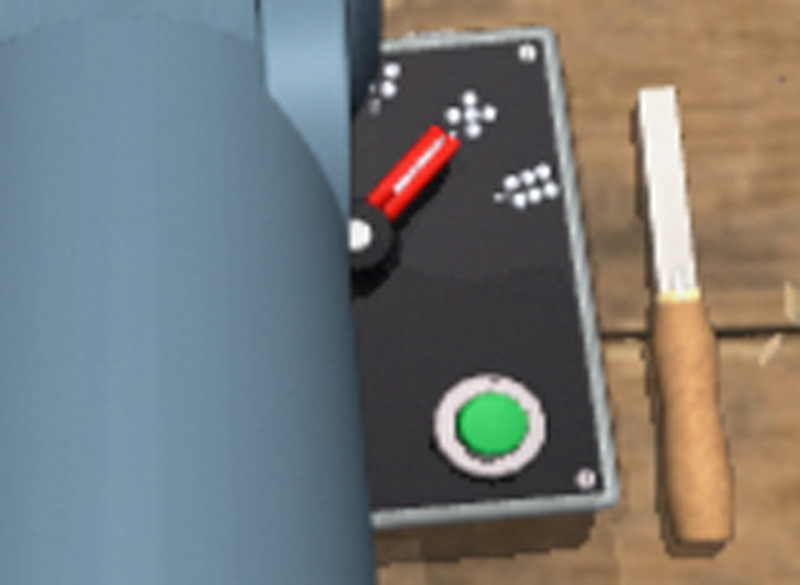

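View pics/w7.png

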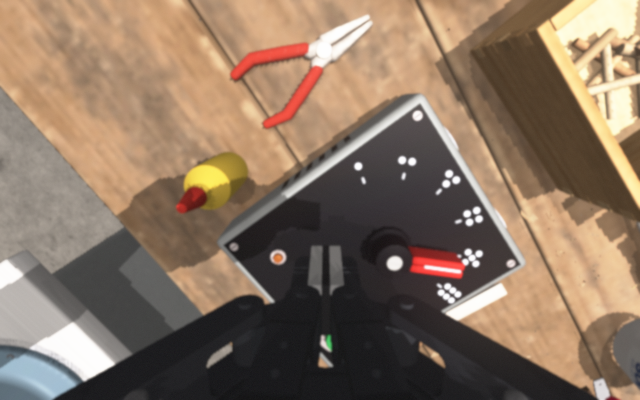

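Run:
```python
from h import *
print(plan([.4398,-.075,.187]),plan([.4398,-.075,.11],0.06))
```

```text
(array([ 0.0006, -0.1353,  0.0106]), None) (array([ 0.0776, -0.1351,  0.0102]), np.float64(-0.6364622298087541))
```

Call:
send_rows:
  offset:
    - [0, -0.03, 0.003]
    - [0, -0.07, 0.006]
    - [0, -0.11, 0.01]
    - [0, -0.135, 0.01]
    - [0.04, -0.135, 0.01]
    - [0.077, -0.135, 0.01]
    - [0.077, -0.135, 0.01]
    - [0.077, -0.135, 0.01]
  twist: [0, 0, 0, 0, 0, 0, 0, 0]
  grip: [0, 0, 0, 0, 0, 0, 0, 0]

```text
time: 9.0
ee_pos: [0.4409, -0.076, 0.1116]
tool_rot: [0.448, 1.517, -0.457]
contact_force: [-0.0, 0.5, 0.4]
width: 0.0
```

```bash
python3 look.py 8 s
python3 - <<'E'
from h import *
print(plan([.4398,-.075,.085]))
S=grab_frame("scene");print((proj(S,[[.4397,-.075,.0825],sense()["ee_pos"]])-[235,130])*[4,3.7])
E
```

```text
9.05 [ 0.4414 -0.0756  0.112 ] [-0.08 -0.68 -0.57] zhead -33.08
tcp px [[327.5 262.4]] hubtop [[412.6  73.9]] btn [[323.7 238.1]]
(array([ 0.0272, -0.0007, -0.0018]), None)
[[380.23323843 403.08640629]
 [384.55689335 354.86663563]]
```

View pics/s8.png

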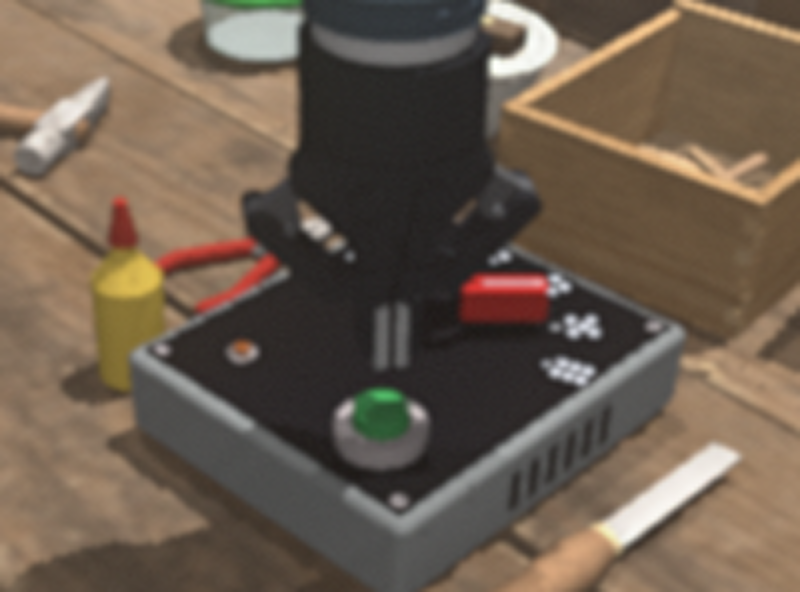

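View pics/w8.png

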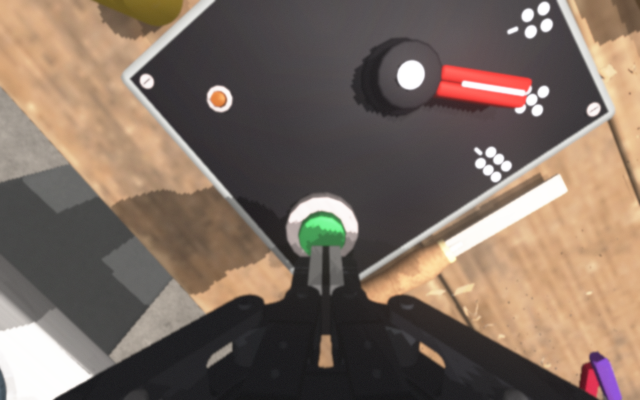

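Call:
send_rows:
  offset:
    - [0.015, -0.001, -0.002]
    - [0.025, -0.001, -0.002]
    - [0.029, -0.001, -0.002]
    - [0.031, -0.001, -0.002]
    - [0.033, -0.001, -0.002]
    - [0.033, -0.001, -0.002]
  twist: [0, 0, 0, 0, 0, 0]
  grip: [0, 0, 0, 0, 0, 0]

```text
time: 9.9
ee_pos: [0.4394, -0.0748, 0.0793]
tool_rot: [0.45, 1.516, -0.453]
contact_force: [-0.8, 0.9, 3.1]
width: -0.0001
```

```bash
python3 look.py 9 s
```

```text
9.95 [ 0.4394 -0.0748  0.0793] [-1.87  1.77  2.47] zhead -33.04
tcp px [[327.  263.1]] hubtop [[440.4  68.9]] btn [[327.9 266.4]]
```

View pics/s9.png

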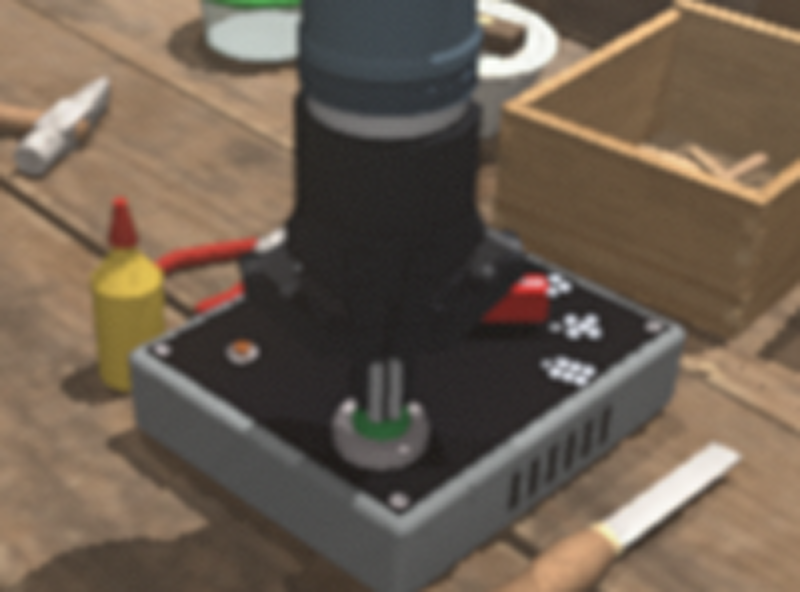

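Call:
send_rows:
  offset:
    - [0.001, 0, 0]
    - [0.002, 0, 0]
    - [0.003, 0, 0]
    - [0.004, 0, 0]
    - [0.004, 0, 0]
  twist: [0, 0, 0, 0, 0]
  grip: [0, 0, 0, 0, 0]

```text
time: 10.62
ee_pos: [0.4395, -0.0748, 0.076]
tool_rot: [0.45, 1.517, -0.453]
contact_force: [-4.4, 1.2, 12.8]
width: 0.0001
```

Call:
send_rows:
  offset:
    - [0.001, 0, 0]
    - [0.001, 0, 0]
  twist: [0, 0]
  grip: [0, 0]

```text
time: 10.88
ee_pos: [0.4395, -0.0748, 0.0759]
tool_rot: [0.452, 1.519, -0.452]
contact_force: [-4.5, 0.8, 15.9]
width: 0.0001
```

```bash
python3 look.py 10 s
```

```text
10.925 [ 0.4395 -0.0748  0.0759] [-5.48  1.31 15.32] zhead -33.07
tcp px [[327.1 263.1]] hubtop [[443.1  68.2]] btn [[327.8 270. ]]
```

View pics/s10.png

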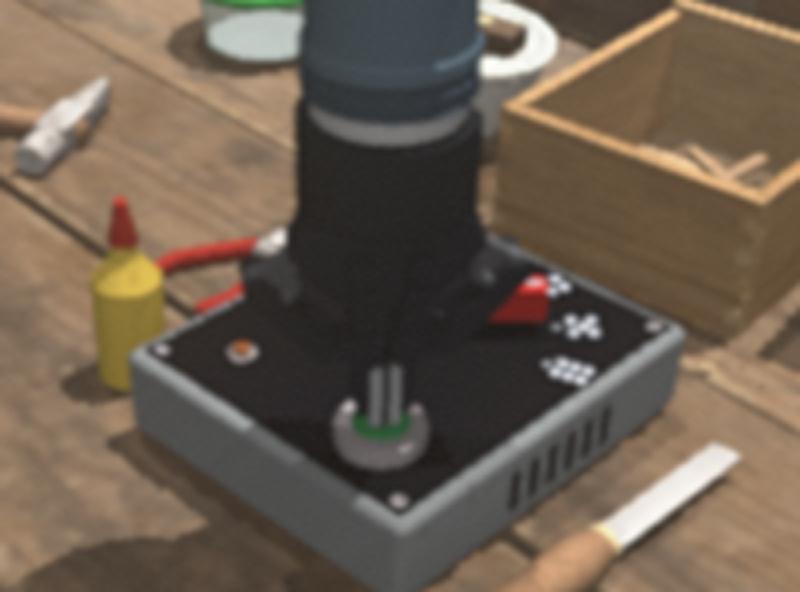

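View pics/w10.png

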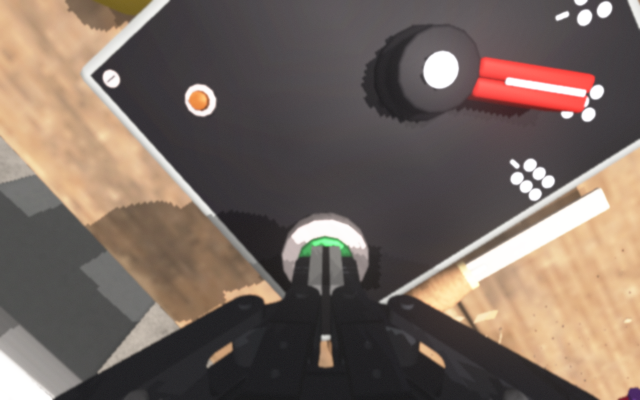

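Call:
send_rows:
  offset:
    - [-0.006, 0, 0]
    - [-0.015, 0, 0]
    - [-0.04, 0, 0]
    - [-0.08, 0, 0]
    - [-0.12, 0.02, 0]
    - [-0.12, 0.06, 0]
    - [-0.12, 0.11, 0]
    - [-0.12, 0.15, 0]
    - [-0.12, 0.15, 0]
  twist: [0, 0, 0, 0, 0, 0, 0, 0, 0]
  grip: [0, 0, 0, 0, 0, 0, 0, 0, 0]

```text
time: 12.1
ee_pos: [0.5227, 0.0551, 0.1961]
tool_rot: [0.446, 1.518, -0.447]
contact_force: [-0.9, -0.8, 0.1]
width: -0.0001
```

```bash
python3 look.py 11 s
```

```text
12.15 [0.5215 0.0524 0.1959] [ 0.06 -0.65 -0.35] zhead -32.87
tcp px [[328.  268.4]] hubtop [[375.6 275.1]] btn [[326.  350.9]]
```

View pics/s11.png

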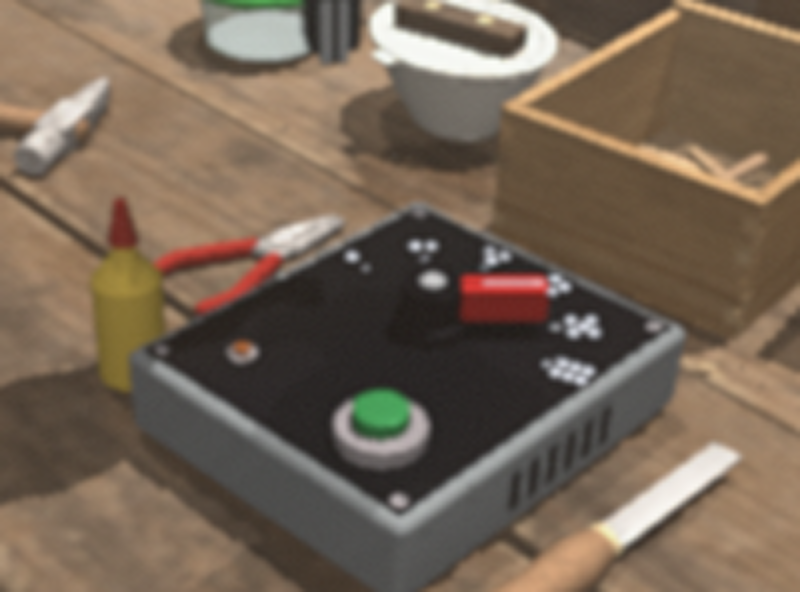

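View pics/w11.png

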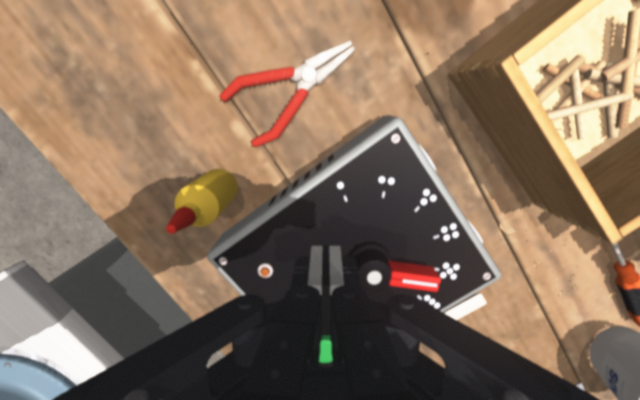

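```bash
python3 -c "
from station import *
print(close_job())"
```

```text
the job is handed in; nothing more can be done
None
```

The lever went clockwise from two dots to five, one click at a time with the shut fingertips. The green start button was then pressed in and released, and the job was handed in at about 12 s.

**Lever:** The top and wrist pictures show it pointing at the five-dot mark, and the pictures after each click showed no overshoot.

**Button:** It met a firm stop about 6 mm down at about 15 N (5 N is needed). I judged full travel from that depth and force, since nothing reports the button's travel directly. It stands out again in the last picture.

**Surroundings:** The box, glue bottle, pliers and chisel look unmoved in the last pictures compared with the earlier ones. At hand-in the arm was clear of everything, with about 0 N contact force.

**Disagreement:** Fitting the full 220 x 190 mm box outline to the pictures left errors of up to 3 pixels, perhaps because of its rounded edges. I used triangulated positions of the hub and button instead, and these agreed with the given layout to about 1 mm.

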